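Make up two lock-fitting kits

ROBOT

A 6-joint arm with a two-finger parallel gripper is mounted at the origin on the work surface. World frame = base frame: x ahead of the robot, y to its left, z up, the work surface at z = 0. Lengths are in m, angles in rad, forces in N, time in s.
With the tool pointing down it reaches from about 0.375 to 0.975 m from the base axis. Payload 3.8 kg.
Tool frame: the origin (TCP) lies midway between the tips of the shut fingers; the grasp point (between the pads) lies 19 mm behind it; x points along the fingers, y is the direction in which the jaws open and shut, and the axes are right-handed (so a half turn about x gives the same grasp; the last joint's range is limited). The gripper opens to 88 mm and grips with 3 to 60 N. Pads are 18 mm wide; open, the fingers measure 123 mm over their backs; the gripper's body (75 mm by 187 mm) begins 45 mm behind the grasp point.
Start: joints at [1.089, 0.264, 1.604, -0, 1.274, -0.037], TCP at [0.29, 0.609, 0.239] pointing down, gripper open.
Joint ranges: [-2.63, 2.63], [-0.94, 2.18], [0.31, 2.57], [-1.31, 4.45], [0, 2.66], [-2.55, 2.55]. Speed limits (rad/s): [2.57, 2.57, 3.14, 3.14, 3.14, 3.14].

INTERFACE

Orientations are given as a rotation vector (axis times angle).
In Python, from cell import manip, inverse_kinematics, cams, order gives the robot as it stands. Calls block until the motion is done:
- manip.move_pose(position, orientation): joint-space move of the TCP to a pose.
- manip.move_linear(position, rate=0.15, rot=None): straight line of the TCP; rot=None keeps the orientation; rate is the mean speed in m/s.
- manip.set_joints(angles): joint-space move.
- manip.set_gripper(opening, force=None): finger opening in m; force is the grip in N (None keeps the last); returns when the fingers have stopped.
- manip.dwell(seconds).
- inverse_kinematics(position, orientation): joint angles nearest the present ones, or None.
- manip.state(): the state.
- cams.capture(name): name is "side" or "top" or "wrist"; returns a dict with "image" (400x640x3 uint8, blue, green, red), "z_map" (400x640 float32, m along the optical axis (not along the pixel's ray), 0 where there is no reading), "intrinsics" (3x3 intrinsics, pixels), "position" and "orientation" of the camera in the world; the wrist camera has in their place "T_tool_cam" (4x4, takes a point from camera to tool coordinates, whose origin is the TCP and whose axes are the tool frame's). Camera axes: x right, y down, z forward; pixel columns grow to the right and rows downward; lengths in m; the calibration is good to about 2 mm. A picture is of the moment at which its call begins: read the wrist's pose just before it.
A pose or a line that the arm cannot do raises manip.IKError and nothing moves.
- order.close_job(): hands the job in, once; it reports no verdict.
The state is a dict: "clock": time; "joint_pos": joint angles; "joint_velocities": joint speeds; "tau": joint torques, N m; "tool_pos": TCP position; "tcp_rot": TCP orientation; "contact_force": force on the tool from outside, world axes, zero at the start; "moment": the same for the moment, N m; "gripper_width": finger opening in m.
Only numpy, scipy, OpenCV 4.12 (cv2) and the standard library are available. Lean on these libraries where they do the work, as an engineer would, in place of code of your own. Each camera call takes 0.05 s, during which the arm holds its last target.

TASK

Make up the two job kits from the stock on the bench. In the long divided tray goes the front-door kit: the night latch lying flat in the large compartment, with its turn knob up, and the round lock cylinder standing upright, key slot up, in the small one; in the square tray goes the gate kit: the larger padlock and the remote fob (buttons up), both flat on the tray's floor and not on top of each other. Set each thing down gently, let go of it, and leave the small padlock, the door knob and the screwdriver where they are.

Things in the scene. Friction and masses are not known exactly. Their poses are not given: they have to be found in the camera images.
- long_tray: Front-door kit tray: long, grey, fixed, 222 mm (x) by 118 mm (y); floor, walls and divider 4 mm thick, wall tops 18 mm above the bench. A divider across it makes a large compartment (inside x -107 to +15 mm, centre -46) and a small one (inside x +19 to +107 mm, centre +63), both 110 mm wide, centred on y = 0. Origin: centre of its underside, on the bench.
- square_tray: Kit tray of the gate job: square grey plastic tray without divider, fixed to the bench, 188 by 188 mm outside, 180 by 180 mm inside, floor 4 mm thick, walls 4 mm thick, wall tops 18 mm above the bench. Origin: centre of the tray's underside; x and y along its sides.
- latch: Night latch: grey painted box, 88 mm (its x) by 56 mm (y) by 30 mm high, lying on its back. A steel bolt nose 22 mm wide, z 7 to 23 mm, sticks out of the +x end to x = +58 mm; a steel turn knob of 24 mm diameter at x = -16 mm rises to 43 mm. Origin: centre of the box's underside. About 0.35 kg; grip it across the 56 mm sides.
- lock_cylinder: Round lock cylinder: plain steel cylinder of 32 mm diameter and 38 mm height, standing on its end, with a brass key plug and black key slot in its top face. Origin: centre of its underside, z up its axis. About 0.16 kg.
- padlock: The large padlock: brass body 52 by 52 mm, 24 mm thick, lying flat, with a steel shackle that sticks out of the +x side to x = +58 mm (42 mm wide outside, z 8 to 16 mm). Origin: centre of the brass body's underside; the body's sides for gripping are at y = +26 and -26 mm. About 0.3 kg.
- fob: Gate remote: black plastic key fob 62 mm (its x) by 36 mm (y) by 16 mm high with rounded edges, lying flat, two round grey buttons on top and a small wire ring at the -x end (to x = -43 mm; for looks only, it touches nothing). Origin: centre of its underside. About 0.05 kg; grip it across the 36 mm sides.
- small_padlock: A small padlock that is not wanted: same shape as the large one at 0.6 of its size (brass body 31 by 31 by 14 mm, shackle to x = +35 mm), lying flat. Stays where it is. Origin: centre of the body's underside.
- door_knob: A steel door knob that is not wanted: stands on its round foot of 60 mm diameter, round head of 52 mm diameter, 55 mm high. Stays where it is. Origin: centre of its underside.
- screwdriver: A screwdriver lying on the far side of the bench, crosswise to the robot. Stays where it is. Origin under its middle, x along it, towards the tip.
Things that resemble listed ones, but are neither listed nor needed, are in the scene too. What is shaped like the padlock but green is not meant.

How it is judged:
By the outcome, as a careful person would: the job done as asked, in the order asked, and still so for the second after the job is handed in, with the robot touching nothing.
It also fails if it takes over 115 s, if anything falls off the work surface, if the arm or the gripper's body presses on something with over 40 N, if the wrist force passes 120 N, or if a joint passes its speed limit or range.

## Working session

There is one attempt and no reset: what is moved stays moved. The work goes in short steps, each a Python script; the robot and the scene stay as the last script left them, time stands still between calls to the robot, and variables do not carry over. Pictures are saved under pics/ and viewed, and the job is handed in when it is done.

```bash
ls; mkdir -p pics
python3 - <<'E'
from cell import manip,cams
import cv2
for n in("top","side","wrist"):
    c=cams.capture(n); cv2.imwrite(f"pics/{n}0.png",c["image"])
    print(n,c["intrinsics"].tolist() if hasattr(c["intrinsics"],'tolist') else c["intrinsics"],c.get("position"),c.get("orientation"),c.get("T_tool_cam"))
print(manip.state())
E
```

```text
pics
top [[435.59095892203317, 0.0, 316.6062535715259], [0.0, 435.59095892203317, 198.023335831388], [0.0, 0.0, 1.0]] [0.3511681  0.00819487 1.00303438] [-2.13311058  2.15875851 -0.17770703] None
side [[381.1442860252621, 0.0, 317.6908490560167], [0.0, 381.1442860252621, 200.48042028819282], [0.0, 0.0, 1.0]] [ 0.39914129 -0.55193931  0.71047133] [-2.4220618   0.32949418 -0.10296971] None
wrist [[314.26513359242205, 0.0, 316.8386345900518], [0.0, 314.26513359242205, 199.98228464586185], [0.0, 0.0, 1.0]] None None [[-4.81558941e-04 -2.63298651e-01  9.64714252e-01 -1.46139738e-01]
 [ 9.99999847e-01  1.34506477e-04  5.35883284e-04  1.07565681e-03]
 [-2.70857661e-04  9.64714363e-01  2.63298546e-01 -6.79305482e-02]
 [ 0.00000000e+00  0.00000000e+00  0.00000000e+00  1.00000000e+00]]
{'clock': 0.15, 'joint_pos': array([ 1.08910069e+00,  2.64571289e-01,  1.60504518e+00, -1.57300202e-06,
        1.27370912e+00, -3.68993118e-02]), 'joint_velocities': array([-1.44217108e-03, -5.39737300e-03, -5.85220535e-03, -7.24065466e-04,
        7.04652327e-04,  2.08510813e-06]), 'tau': array([ 1.98199446e-04, -5.02846813e+01, -3.57468617e+01,  7.29325460e-02,
        2.49027164e-02, -6.40894791e-05]), 'tool_pos': array([0.29018273, 0.60883476, 0.23768813]), 'tcp_rot': array([ 0.34751622,  1.54294863, -0.35016593]), 'contact_force': array([ 0.23515586,  0.06337528, -0.17600886]), 'moment': array([0.04158166, 0.00195711, 0.00534885]), 'gripper_width': 0.08838524169360144}
```

View pics/top0.png

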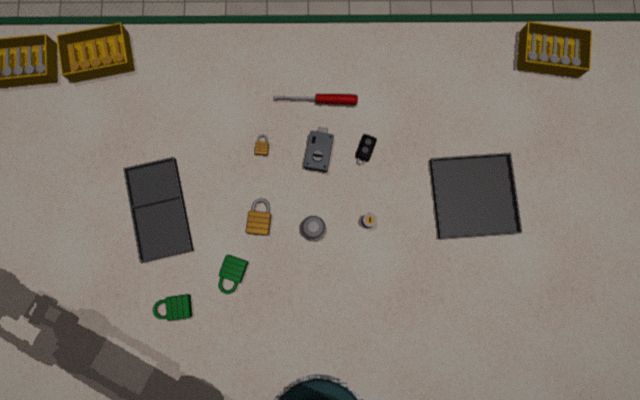

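View pics/side0.png

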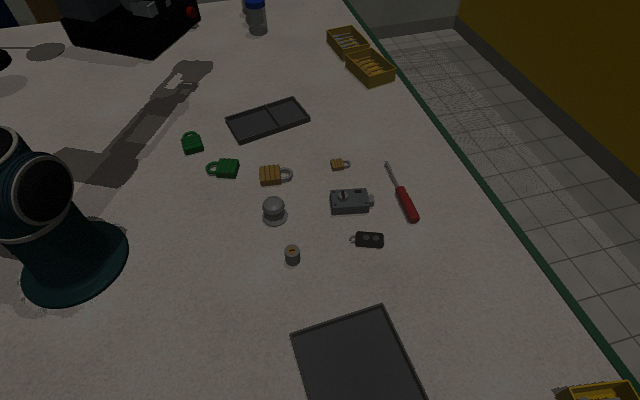

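View pics/wrist0.png

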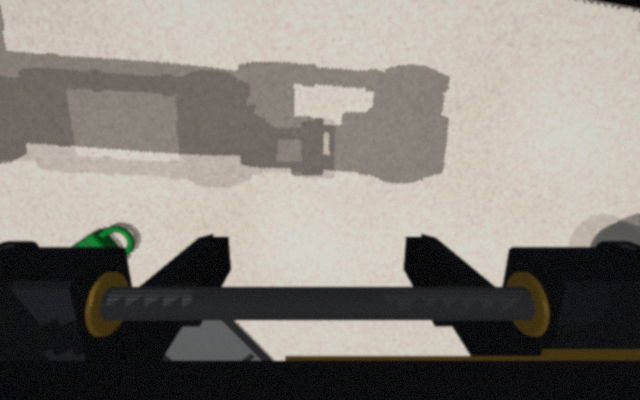

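Top view, by pixel:
- Trays: long tray (158,210) with its divider at (157,202), so the small compartment is the upper one. Square tray (475,195).
- Latch (319,152), fob (366,148), cylinder (369,221), knob (313,228).
- Padlock-shaped: brass (258,218), brass (262,147), green (233,273), green (175,307). The larger brass one at (258,218) fits. The one at (262,147) is the 0.6-size one, and the green ones are excluded.

I'll check this in an enlarged crop.

```bash
cat > h.py <<'E'
import numpy as np,cv2
from scipy.spatial.transform import Rotation as R
from cell import manip,cams,inverse_kinematics
def ray(c,uv,z):
    K=c["intrinsics"];uv=np.atleast_2d(uv).astype(float)
    d=np.c_[uv,np.ones(len(uv))]@np.linalg.inv(K).T
    if c.get("position") is not None:
        Rm=R.from_rotvec(c["orientation"]).as_matrix();p=np.array(c["position"])
    else:
        Rm=c["Rw"];p=c["pw"]
    d=d@Rm.T
    return p+d*((z-p[2])/d[:,2])[:,None]
def wrist():
    s=manip.state();c=cams.capture("wrist");T=np.array(c["T_tool_cam"])
    Rt=R.from_rotvec(s["tcp_rot"]).as_matrix()
    c["Rw"]=Rt@T[:3,:3];c["pw"]=Rt@T[:3,3]+s["tool_pos"];c.pop("position",None);return c
E
python3 - <<'E'
from h import *
c=cams.capture("top");im=c["image"]
np.savez("top.npz",**c)
cv2.imwrite("pics/crop1.png",cv2.resize(im[85:250,225:400],None,fx=4.5/1.3,fy=4.5/1.3,interpolation=cv2.INTER_CUBIC))
hsv=cv2.cvtColor(im,cv2.COLOR_BGR2HSV)
for (u,v) in [(258,220),(262,149),(319,152),(366,148),(369,221),(313,228),(158,210),(475,195),(147,190),(450,180),(300,300)]: print(u,v,im[v,u],hsv[v,u],c["z_map"][v,u],ray(c,[u,v],0)[0].round(3))
E
```

```text
258 220 [ 35  96 138] [ 18 190 138] 0.9814935 [0.457 0.132 0.   ]
262 149 [ 35  95 134] [ 18 188 134] 1.0158216 [0.626 0.124 0.   ]
319 152 [105 104 111] [176  16 111] 0.99200845 [ 0.618 -0.011  0.   ]
366 148 [60 60 63] [ 0 12 63] 1.017332 [ 0.626 -0.123  0.   ]
369 221 [29 71 98] [ 18 180  98] 0.97104 [ 0.452 -0.124  0.   ]
313 228 [124 124 126] [  0   4 126] 0.9489166 [0.437 0.006 0.   ]
158 210 [59 55 61] [160  25  61] 1.0014349 [0.483 0.363 0.   ]
475 195 [65 65 66] [ 0  4 66] 1.0137542 [ 0.51  -0.375  0.   ]
147 190 [56 56 55] [90  5 56] 1.010379 [0.531 0.391 0.   ]
450 180 [71 70 72] [165   7  72] 1.0196488 [ 0.547 -0.318  0.   ]
300 300 [130 138 150] [ 12  34 150] 0.9774597 [0.276 0.037 0.   ]
```

View pics/crop1.png

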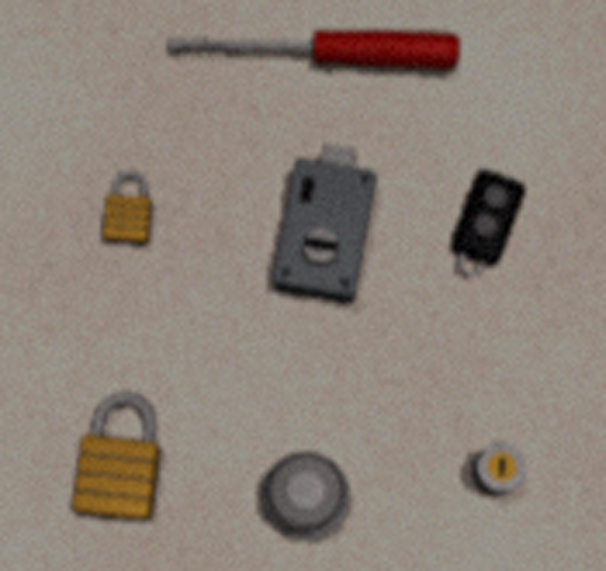

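The crop confirms it: the larger padlock is the brass one at (258,218), the latch nose points up/+x, the fob ring is at lower left, and the cylinder stands with its slot up. Next I'll measure poses.

```bash
cat > meas.py <<'E'
from h import *
def rect(c,mask,z,label,save=None):
    n,l,st,ce=cv2.connectedComponentsWithStats(mask.astype(np.uint8))
    k=1+np.argmax(st[1:,4]);m=(l==k).astype(np.uint8)
    cnt=max(cv2.findContours(m,cv2.RETR_EXTERNAL,cv2.CHAIN_APPROX_NONE)[0],key=len)[:,0]
    P=ray(c,cnt,z)[:,:2]
    (cx,cy),(w,h),a=cv2.minAreaRect((P*1000).astype(np.float32))
    print(label,"c",round(cx,1),round(cy,1),"wh",round(w,1),round(h,1),"ang",round(a,1),"area",st[k,4],"px",ce[k].round(1));return cx,cy,w,h,a
def box(m,u0,v0,u1,v1):
    o=np.zeros_like(m);o[v0:v1,u0:u1]=m[v0:v1,u0:u1];return o
E
python3 - <<'E'
from meas import *
c=dict(np.load("top.npz"));im=cv2.GaussianBlur(c["image"],(3,3),0)
h,s,v=cv2.split(cv2.cvtColor(im,cv2.COLOR_BGR2HSV))
brass=(s>120)&(h>10)&(h<28)
rect(c,box(brass,240,195,280,245),.024,"padlock")
rect(c,box(brass,250,130,275,160),.014,"small")
rect(c,box(brass,358,208,382,232),.038,"cylplug")
rect(c,box(v<80,350,125,385,170),.016,"fob")
rect(c,box((v<118)&(s<30),298,133,340,180),.030,"latch")
rect(c,box((v<100),115,150,200,270),.018,"long")
rect(c,box((v<100),420,145,530,245),.018,"square")
for b,n in (((295,120,345,180),'latch'),((115,150,200,270),'long')):
    pass
im0=c["image"]
a=cv2.resize(im0[150:270,110:205],None,fx=4,fy=4,interpolation=cv2.INTER_CUBIC)
cv2.imwrite("pics/long.png",a)
E
```

```text
padlock c 449.3 129.1 wh 50.8 50.6 ang 83.1 area 502 px [258.1 222.6]
small c 624.9 124.9 wh 28.2 28.9 ang 89.4 area 161 px [261.2 148. ]
cylplug c 451.7 -120.4 wh 14.9 15.2 ang 25.7 area 45 px [369.6 219.5]
fob c 622.9 -118.9 wh 35.2 63.4 ang 68.6 area 386 px [365.3 147.6]
latch c 612.6 -8.3 wh 57.7 92.2 ang 79.2 area 940 px [318.3 151.3]
long c 484.2 357.5 wh 224.3 122.2 ang 12.7 area 5275 px [157.9 209.7]
square c 507.4 -365.8 wh 189.0 194.8 ang 3.5 area 6803 px [474.2 195.7]
```

View pics/long.png

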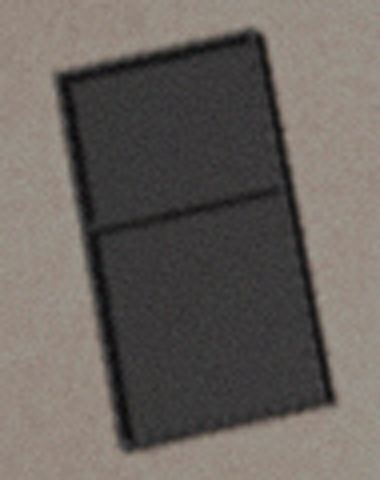

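The small compartment is at the top, so the long tray's +x (yaw 12.7°) points to image up. Now I'll hover over the latch and refine with the wrist camera.

```bash
cat >> h.py <<'E'
def rot(yaw_deg):
    """tool down, jaws along object's y; picks half turn with smaller |q6|"""
    best=None
    for f in(90,-90):
        a=np.radians(yaw_deg+f);x=np.array([0,0,-1.]);y=np.array([np.cos(a),np.sin(a),0])
        yield R.from_matrix(np.c_[x,y,np.cross(x,y)]).as_rotvec()
def bestrot(pos,yaw):
    o=[]
    for r in rot(yaw):
        q=inverse_kinematics(pos,r)
        if q is not None:o.append((abs(q[5]),tuple(r)))
    return np.array(min(o)[1])
def hover(x,y,yaw,z=.2):
    r=bestrot([x,y,z],yaw);manip.move_pose([x,y,z],r);return r
E
python3 - <<'E'
from h import *
hover(.6126,-.0083,-10.8,.22)
c=wrist();cv2.imwrite("pics/w1.png",c["image"]);np.savez("w1.npz",**c)
s=manip.state();print(s["clock"],s["joint_pos"],s["tool_pos"])
E
```

```text
2.725 [-5.28962984e-02  1.59559306e-01  1.76407776e+00  2.03391730e-04
  1.21782881e+00 -1.43638983e+00] [ 0.6126903  -0.0074394   0.22004966]
```

View pics/w1.png

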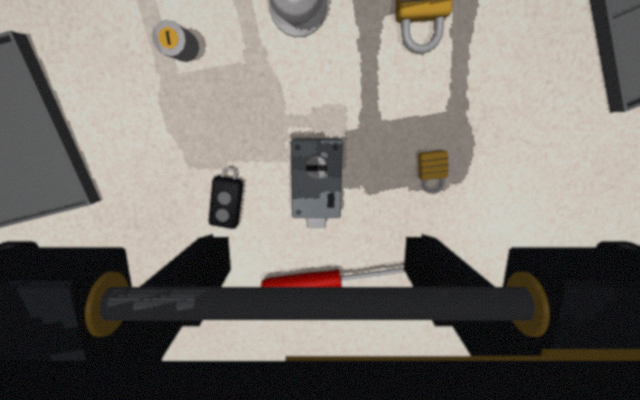

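Run:
```python
from meas import *
c=dict(np.load("w1.npz"));im=cv2.GaussianBlur(c["image"],(3,3),0)
h,s,v=cv2.split(cv2.cvtColor(im,cv2.COLOR_BGR2HSV))
print(im[160,300],im[160,340],im[160,370],im[205,320],im[150,230],im[200,230], im[222,317])
rect(c,box((im[:,:,0].astype(int)>=im[:,:,2].astype(int)-6)&(v<125),280,125,355,222),.03,"latch")
rect(c,box(v<75,200,165,255,232),.016,"fob")
b=(s>120)&(h>10)&(h<28)
rect(c,box(b,155,20,190,55),.038,"cyl")
cv2.imwrite("pics/lc.png",cv2.resize(c["image"][115:245,190:360],None,fx=4,fy=4,interpolation=cv2.INTER_CUBIC))
for px in [(291,138),(342,138),(341,218),(291,218)]: print(px,ray(c,px,.03)[0].round(4))
```

```text
[62 59 57] [62 60 59] [115 122 129] [120 116 110] [167 177 187] [74 72 72] [162 161 163]
latch c 613.2 -6.6 wh 55.3 89.6 ang 78.7 area 3915 px [316.4 176.5]
fob c 623.1 -115.4 wh 34.1 59.9 ang 68.8 area 1194 px [226.2 200.4]
cyl c 451.2 -119.1 wh 17.0 17.4 ang 71.7 area 306 px [167.8  37.4]
(291, 138) [ 0.5652 -0.0247  0.03  ]
(342, 138) [0.5752 0.028  0.03  ]
(341, 218) [0.6624 0.0122 0.03  ]
(291, 218) [ 0.6519 -0.0431  0.03  ]
```

View pics/lc.png

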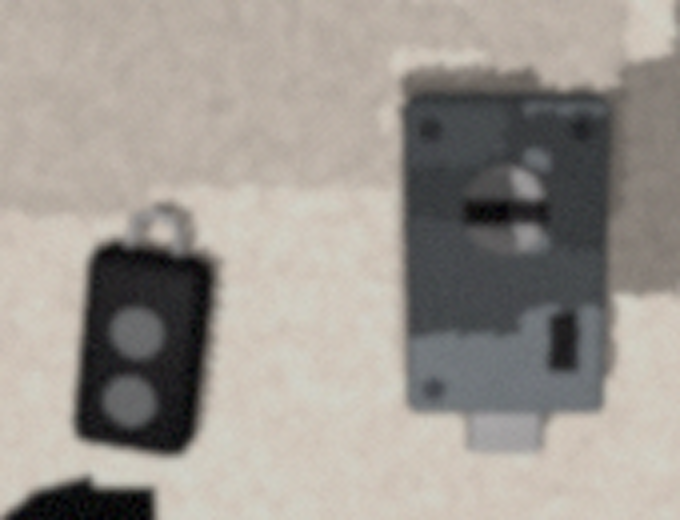

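Wrist and top agree: latch at (613.3, -7) mm, yaw -11°. Grasping it.

```bash
cat >> h.py <<'E'
def pick(x,y,yaw,zt,force,lift=.15,op=.088):
    s=manip.state()
    if s["gripper_width"]<op-.003: manip.set_gripper(op)
    r=hover(x,y,yaw,.12)
    manip.move_linear([x,y,zt+.03],.2);manip.move_linear([x,y,zt],.06)
    manip.set_gripper(0.0,force)
    w=manip.state()["gripper_width"]
    manip.move_linear([x,y,zt+.02],.06);manip.move_linear([x,y,lift],.2)
    s=manip.state();print("w",w,s["gripper_width"],"F",s["contact_force"].round(2),"t",s["clock"],s["joint_pos"][5])
    return r
E
python3 - <<'E'
from h import *
pick(.6133,-.007,-11.1,.006,30)
hover(.53,.30,12.7,.17)
c=wrist();cv2.imwrite("pics/w2.png",c["image"]);np.savez("w2.npz",**c)
s=manip.state();print(s["clock"],s["joint_pos"].round(2),s["gripper_width"])
E
```

```text
w 0.05536686527469681 0.05593376459903713 F [ 0.04  0.23 -4.18] t 6.2583 -1.4291123900719322
7.5167 [ 0.47  0.19  1.82 -0.    1.13 -1.32] 0.0559919692785091
```

View pics/w2.png

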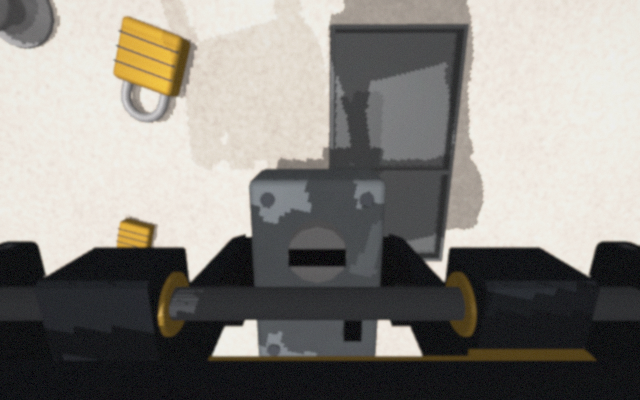

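The wrist view shows the latch held squarely and the long tray at upper right: -x rim corners near (331,26) and (467,25), divider at row 170. I'll enlarge it to pin the corners.

Run:
```python
from meas import *
c=dict(np.load("w2.npz"));im=c["image"]
cv2.imwrite("pics/w2c.png",cv2.resize(im[10:270,320:490],None,fx=2.3,fy=2.3,interpolation=cv2.INTER_CUBIC))
for px in [(331,26),(467,25),(440,260),(331,150)]: print(px,ray(c,px,.018)[0].round(4))
```

```text
(331, 26) [0.391  0.2812 0.018 ]
(467, 25) [0.3648 0.394  0.018 ]
(440, 260) [0.5785 0.4416 0.018 ]
(331, 150) [0.4932 0.3054 0.018 ]
```

View pics/w2c.png

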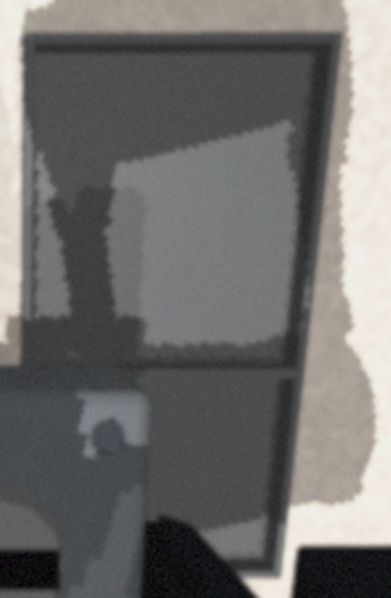

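Run:
```python
from meas import *
c=dict(np.load("w2.npz"))
P=ray(c,[(329.6,24.8),(469.1,24.8),(441.7,260)],.018)[:,:2]*1000
a,b,d=P;print(P.round(1),np.linalg.norm(b-a),np.linalg.norm(d-b),np.degrees(np.arctan2(*(d-b)[::-1])),np.degrees(np.arctan2(*(b-a)[::-1]))-90)
print("center",(a+d)/2)
```

```text
[[390.3 279.8]
 [364.3 395.7]
 [578.1 443.3]] 118.83230671014904 219.06344781060344 12.547587554676486 12.66179705583761
center [484.22721595 361.54740698]
```

Tray: centre (484.4, 361), yaw 12.6°; the sides measure 118.8 by 219, which fits. Placing the latch at tray (-53, 0).

```bash
cat >> h.py <<'E'
def place(x,y,yaw,zt,op,r=None,up=.15):
    r=hover(x,y,yaw,.13) if r is None else r
    manip.move_linear([x,y,zt+.02],.2)
    for z in (zt+.005,zt+.001,zt,zt-.001):
        manip.move_linear([x,y,z],.03)
        f=manip.state()["contact_force"];print(round(z,4),f.round(2),manip.state()["tool_pos"][2].round(4))
    manip.set_gripper(op)
    manip.dwell(.2)
    manip.move_linear([x,y,zt+.03],.06);manip.move_linear([x,y,up],.25)
    print("t",manip.state()["clock"])
E
python3 - <<'E'
from h import *
place(.4327,.3494,12.6,.0105,.064)
manip.set_gripper(.088)
# next: cylinder hover
hover(.45,-.119,0,.2)
c=wrist();cv2.imwrite("pics/w3.png",c["image"]);np.savez("w3.npz",**c)
t=cams.capture("top");cv2.imwrite("pics/t3.png",cv2.resize(t["image"][140:270,100:260],None,fx=4,fy=4))
print(manip.state()["joint_pos"].round(2))
E
```

```text
0.0155 [-1.01 -0.67 -3.69] 0.0154
0.0115 [ 0.3  -0.72 -3.41] 0.0112
0.0105 [ 0.85  0.45 -4.59] 0.0105
0.0095 [-2.09 -1.79  3.29] 0.0102
t 11.925
[-0.31 -0.11  2.08  0.    1.17  1.26]
```

View pics/w3.png

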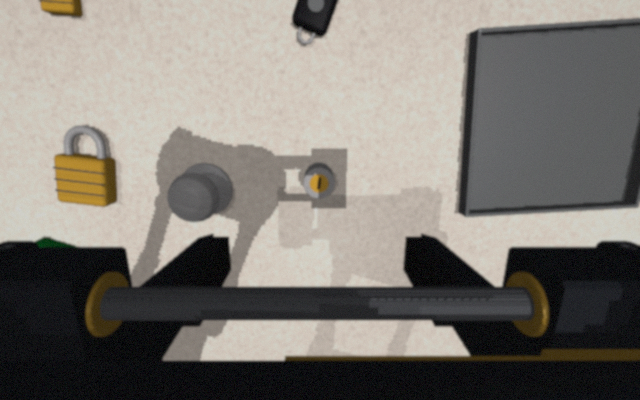

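View pics/t3.png

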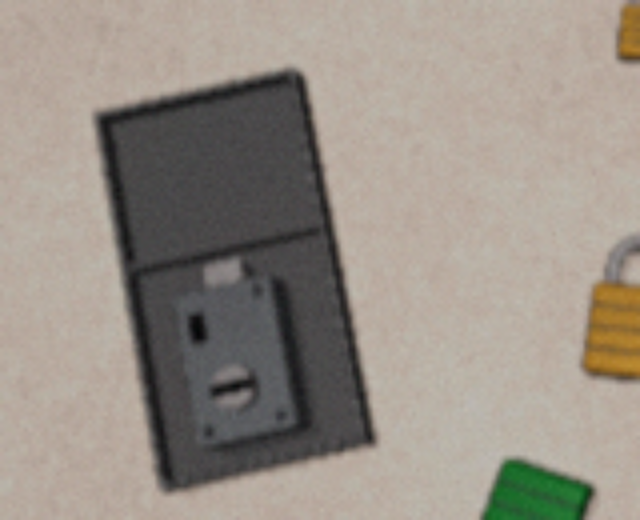

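The latch lies in the large compartment, knob up, nose clear of the divider. In the wrist view the cylinder is at (319,182), with the door knob about 120 mm to its left. Measuring the cylinder and the square tray.

Run:
```python
from meas import *
c=dict(np.load("w3.npz"));im=cv2.GaussianBlur(c["image"],(3,3),0)
h,s,v=cv2.split(cv2.cvtColor(im,cv2.COLOR_BGR2HSV))
b=(s>110)&(h>10)&(h<28)
rect(c,box(b,305,165,335,200),.038,"cyl")
rect(c,box(b,45,145,125,215),.024,"padlock")
for px in [(475,32),(462,214),(637,205)]:print(px,(ray(c,px,.018)[0]*1000).round(1))
cv2.imwrite("pics/w3c.png",cv2.resize(c["image"][130:220,140:360],None,fx=3.5,fy=3.5,interpolation=cv2.INTER_CUBIC))
```

```text
cyl c 451.2 -119.0 wh 16.4 17.1 ang 0.1 area 252 px [318.7 182.9]
padlock c 451.4 124.4 wh 60.6 52.8 ang 82.7 area 2746 px [ 85.2 179.3]
(475, 32) [ 592.8 -266.5   18. ]
(462, 214) [ 412.5 -276.4   18. ]
(637, 205) [ 423.1 -465.2   18. ]
```

View pics/w3c.png

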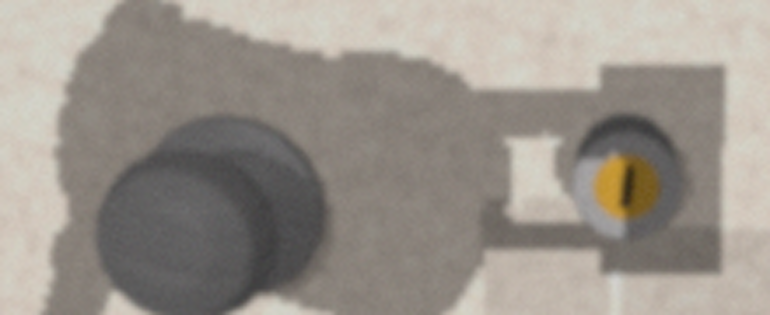

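Run:
```python
from h import *
pick(.4512,-.119,0,.008,25)
place(.5459,.3747,12.6,.0125,.055)
manip.set_gripper(.088)
t=cams.capture("top");cv2.imwrite("pics/t4.png",cv2.resize(t["image"][140:270,100:260],None,fx=4,fy=4))
r=hover(.4514,.128,-7,.2)
c=wrist();cv2.imwrite("pics/w4.png",c["image"]);np.savez("w4.npz",**c)
print(manip.state()["joint_pos"].round(2))
```

```text
w 0.03150874951452656 0.031420797764029076 F [-0.41 -0.85 -1.96] t 18.3917 1.25953422486507
0.0175 [ 0.56 -0.69 -0.92] 0.0173
0.0135 [-0.76 -0.54 -0.75] 0.0132
0.0125 [ 0.05  0.24 -1.68] 0.0125
0.0115 [-0.31 -1.18  2.04] 0.0121
t 24.5667
[ 0.22 -0.1   2.07  0.    1.17 -1.23]
```

View pics/t4.png

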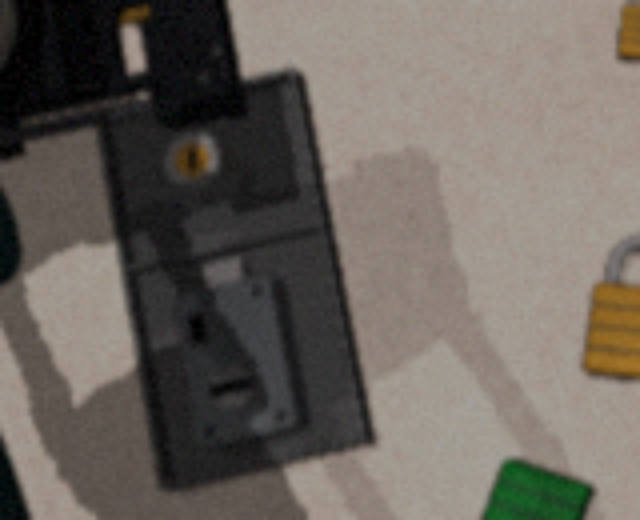

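View pics/w4.png

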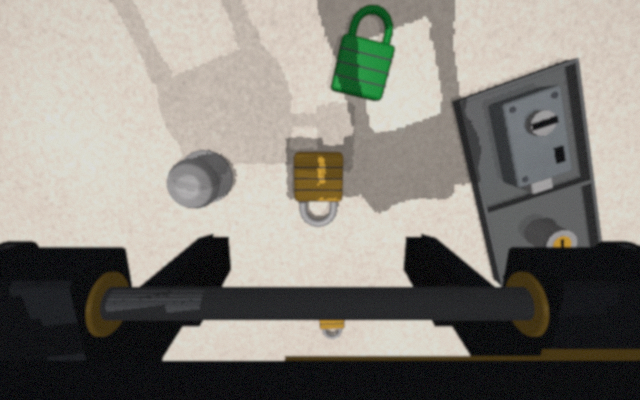

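The cylinder stands upright with its slot up in the small compartment, and the latch is undisturbed. The brass padlock is at (318,177). Measuring it, plus the square tray corners from the w3 picture.

Run:
```python
from meas import *
c=dict(np.load("w4.npz"));im=cv2.GaussianBlur(c["image"],(3,3),0)
h,s,v=cv2.split(cv2.cvtColor(im,cv2.COLOR_BGR2HSV))
b=(s>90)&(h>8)&(h<30)
rect(c,box(b,285,145,355,210),.024,"padlock")
P=ray(dict(np.load("w3.npz")),[(473.5,32.5),(459,214),(637,205)],.018)[:,:2]*1000
print(P.round(1),np.linalg.norm(P[0]-P[1]),np.degrees(np.arctan2(*(P[0]-P[1])[::-1])))
cv2.imwrite("pics/w3d.png",cv2.resize(dict(np.load("w3.npz"))["image"][10:230,440:640],None,fx=2.5,fy=2.5))
```

```text
padlock c 448.3 131.8 wh 50.8 51.9 ang 83.0 area 2356 px [318. 176.]
[[ 592.4 -265.1]
 [ 412.5 -273.1]
 [ 423.1 -465.2]] 180.0956479440666 2.5417792854818635
```

View pics/w3d.png

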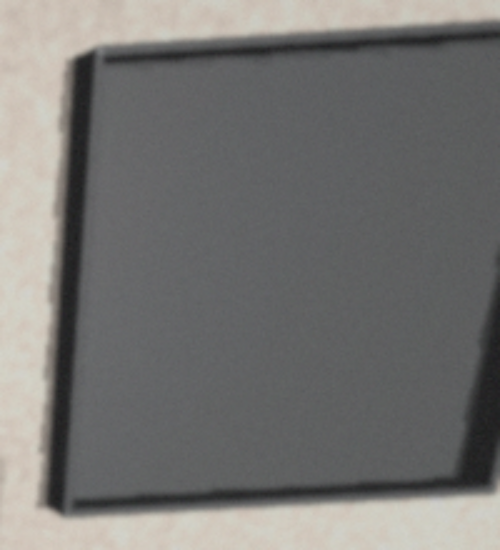

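Run:
```python
from meas import *
P=ray(dict(np.load("w3.npz")),[(478,28.8),(466,216)],.018)[:,:2]*1000
a,b=P;u=(a-b)/np.linalg.norm(a-b);n=np.array([u[1],-u[0]])
print(P.round(1),np.linalg.norm(a-b),np.degrees(np.arctan2(u[1],u[0])),"center",(a+b)/2+94*n)
pick(.4485,.1315,-7,.005,30)
hover(.44,-.33,3.3,.2)
c=wrist();cv2.imwrite("pics/w5.png",c["image"]);np.savez("w5.npz",**c)
print(manip.state()["joint_pos"].round(2),manip.state()["clock"])
```

```text
[[ 595.6 -269. ]
 [ 410.2 -281.1]] 185.76406612209243 3.7423245322693237 center [ 509.02994384 -368.83023096]
w 0.05181694645218108 0.05212037355008366 F [-0.21  0.01 -3.88] t 29.8917 -1.2167244460418378
[-0.69  0.06  1.92  0.    1.17  0.82] 31.7167
```

View pics/w5.png

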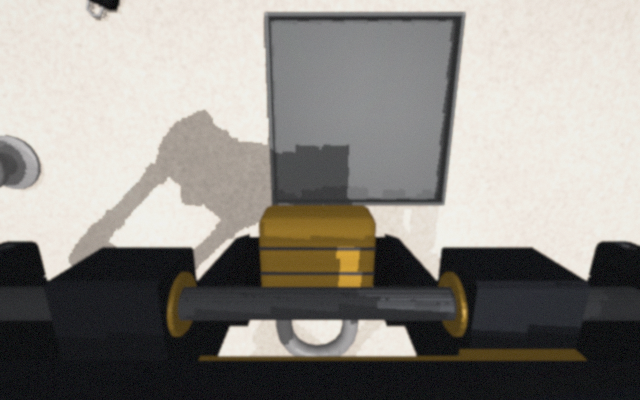

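All four square-tray corners are visible: (265,13), (464,13), (443,204), (271,204). The wrist took the other half turn, so the shackle now points to tray -x.

Run:
```python
from meas import *
P=ray(dict(np.load("w5.npz")),[(264.5,13),(464,12.5),(443.5,204),(271,204)],.018)[:,:2]*1000
print(P.round(1),[np.linalg.norm(P[i]-P[i-1]).round(1) for i in range(4)],P.mean(0))
d=P[0]-P[3];d2=P[1]-P[2];print(np.degrees(np.arctan2(*d[::-1])),np.degrees(np.arctan2(*d2[::-1])))
```

```text
[[ 594.9 -269.8]
 [ 606.1 -454.6]
 [ 421.7 -466.1]
 [ 410.6 -279.6]] [np.float64(184.6), np.float64(185.1), np.float64(184.8), np.float64(186.8)] [ 508.32330988 -367.54531698]
3.04600289476289 3.5969560545142287
```

Run:
```python
from h import *
place(.5222,-.3291,3.4,.0095,.060)
manip.set_gripper(.088)
hover(.623,-.116,-21.3,.2)
c=wrist();cv2.imwrite("pics/w6.png",c["image"]);np.savez("w6.npz",**c)
t=cams.capture("top");cv2.imwrite("pics/t6.png",cv2.resize(t["image"][130:250,350:540],None,fx=4,fy=4))
print(manip.state()["joint_pos"].round(2))
```

```text
0.0145 [ 0.94 -0.31 -3.89] 0.0142
0.0105 [ 0.32  0.35 -2.66] 0.0102
0.0095 [-0.42 -0.22 -2.85] 0.0095
0.0085 [-1.09  0.93  3.21] 0.0092
t 36.1
[-0.22  0.21  1.74 -0.    1.19 -1.42]
```

View pics/t6.png

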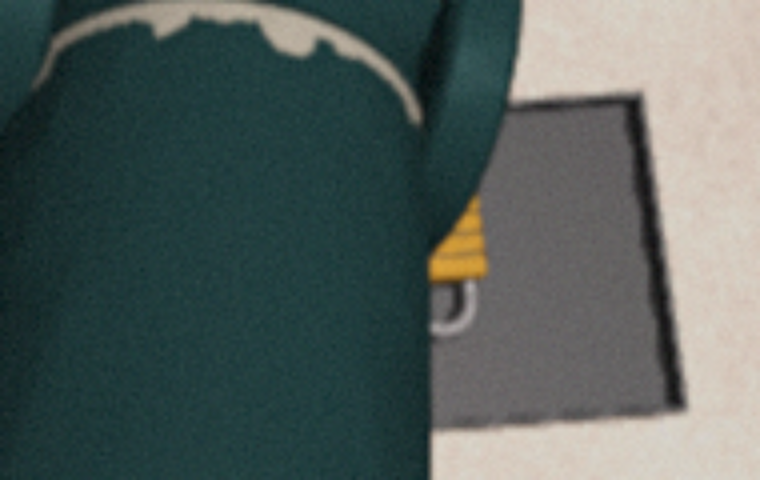

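View pics/w6.png

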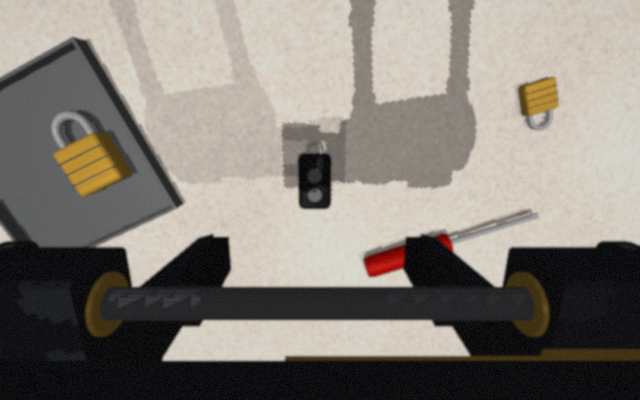

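The padlock sits flat in the tray. The fob is at (315,180), clear of the screwdriver. Measuring and picking the fob.

Run:
```python
from meas import *
c=dict(np.load("w6.npz"));im=cv2.GaussianBlur(c["image"],(3,3),0)
v=im.max(2)
cx,cy,w,h,a=rect(c,box(v<75,290,150,340,215),.012,"fob")
yaw=a-90 if w<h else a
print(yaw)
assert abs(cx-623)<5 and abs(cy+117)<5 and abs(yaw+21.3)<5
pick(cx/1000,cy/1000,yaw,.0035,12)
# place at tray (0,-42)
th=np.radians(3.4);x=.5085+.042*np.sin(th);y=-.368-.042*np.cos(th)
place(x,y,3.4,.0080,.046)
manip.set_gripper(.088)
hover(.44,-.2,3.4,.24)
c=wrist();cv2.imwrite("pics/w7.png",c["image"]);np.savez("w7.npz",**c)
```

```text
fob c 623.8 -118.2 wh 35.3 60.0 ang 67.8 area 1569 px [314.3 178.2]
-22.230323791503906
w 0.03577430822585943 0.0357819946960831 F [ 0.26 -0.13 -1.8 ] t 42.5417 -1.4093484358642103
0.013 [ 0.62 -0.47 -0.49] 0.0129
0.009 [-0.12  0.61 -0.55] 0.0087
0.008 [-0.4   0.6  -0.35] 0.008
0.007 [-0.65  0.9   3.47] 0.0075
t 48.3667
```

View pics/w7.png

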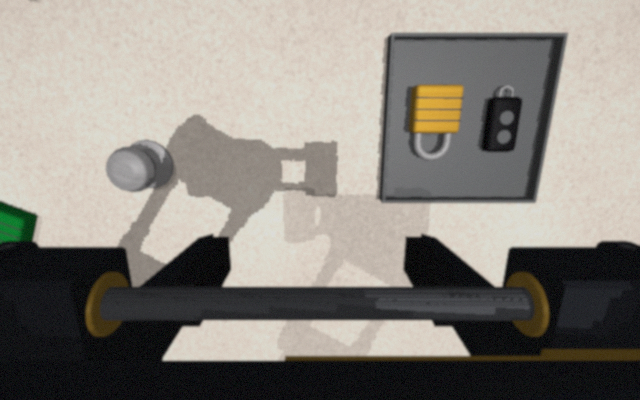

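Padlock (437,120) and fob (503,123, buttons up) are both flat, apart from each other and clear of the walls. I'll retract and do a final check with the top camera.

Run:
```python
from meas import *
manip.set_joints([1.089,0.264,1.604,0,1.274,-0.037]);manip.dwell(.3)
t=cams.capture("top");s=cams.capture("side")
cv2.imwrite("pics/t8.png",t["image"]);cv2.imwrite("pics/s8.png",s["image"])
im=cv2.GaussianBlur(t["image"],(3,3),0);h,sa,v=cv2.split(cv2.cvtColor(im,cv2.COLOR_BGR2HSV))
rect(t,box((sa>120)&(h>10)&(h<28),250,130,275,160),.014,"small")
z=t["z_map"];z0=np.load("top.npz")["z_map"]
d=cv2.absdiff(t["image"],np.load("top.npz")["image"]).max(2)
for n,b in dict(small=(250,130,275,160),knob=(296,212,330,246),screw=(268,88,362,110)).items(): print(n,"maxdiff",d[b[1]:b[3],b[0]:b[2]].max())
print(manip.state()["clock"],manip.state()["contact_force"])
```

```text
small c 624.9 124.9 wh 28.2 28.9 ang 89.4 area 161 px [261.2 148. ]
small maxdiff 14
knob maxdiff 14
screw maxdiff 24
53.4167 [0.67088404 0.09890074 0.35573763]
```

View pics/t8.png

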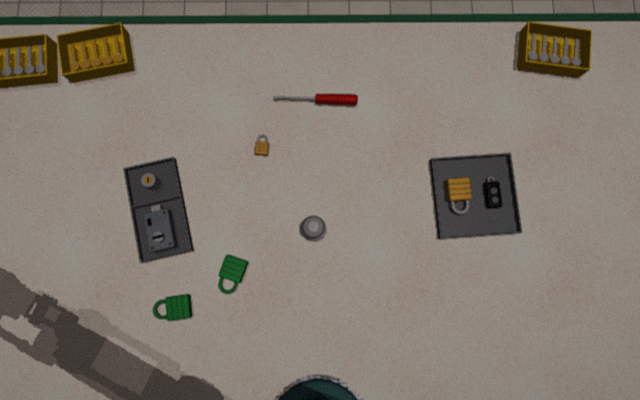

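View pics/s8.png

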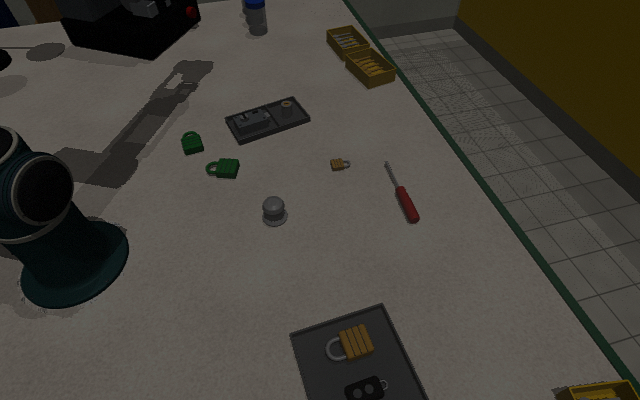

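All four are in place and the other items haven't moved. One last check: the gap between the latch nose and the divider.

Run:
```python
from h import *
t=cams.capture("top");cv2.imwrite("pics/t9.png",cv2.resize(t["image"][150:270,110:210],None,fx=5,fy=5,interpolation=cv2.INTER_CUBIC))
```

```text
(no output)
```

View pics/t9.png

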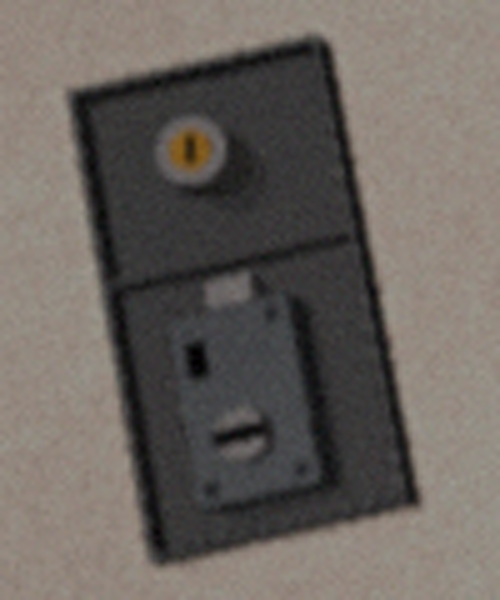

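The nose tip is at crop row 275 and the divider at about 262, so the gap is roughly 6 mm. The latch is flat. Handing in.

```bash
python3 -c "
from cell import order,manip
print(order.close_job(),manip.state()['clock'])"
```

```text
the job is handed in; nothing more can be done
the job is handed in; nothing more can be done
```

Both kits are made up and the job is handed in, with the clock at about 53 s of the 115 s allowed. I placed the items in the order asked: latch, cylinder, large brass padlock, fob.

- **Long tray:** the latch lies flat in the large compartment with its knob up and its nose about 6 mm short of the divider. The cylinder stands upright in the small compartment with its key slot up.
- **Square tray:** the padlock and the fob (buttons up) lie flat side by side, not touching each other or the walls.
- **Setting down:** each item touched down at the expected height with only about 2–3.5 N of upward force, and the gripper was opened before lifting away.
- **Left alone:** in the final top picture, the small padlock, door knob and screwdriver match the first picture to within image noise. The green padlocks look unmoved by eye. The arm was back at its start pose, touching nothing.

No check failed. The only disagreements were 2–5 mm differences between the top and wrist cameras in the tray and object positions, and I used the wrist values. From its first sighting at the edge of the wrist picture, the padlock also measured about 61 mm long instead of 52 mm, so I measured it again from directly above before gripping it.

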